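Bolt the bench chest shut past its spring catch

ROBOT

A 6-joint arm with a two-finger parallel gripper is mounted at the origin on the work surface. World frame = base frame: x ahead of the robot, y to its left, z up, the work surface at z = 0. Lengths are in m, angles in degrees, forces in N, time in s.
With the tool pointing down it reaches from about 0.3 to 0.75 m from the base axis. Payload 8.5 kg.
Tool frame: the origin (TCP) lies at the very end of the fingers, on their centre line; the grasp point (between the pads) lies 19 mm behind it; x points along the fingers, y is the direction in which the jaws open and shut, and the axes are right-handed (so a half turn about x gives the same grasp; the last joint's range is limited). The gripper opens to 85 mm and grips with 20 to 120 N. Pads are 22 mm wide; open, the fingers measure 114 mm over their backs; the gripper's body (76 mm by 85 mm) begins 54 mm behind the grasp point. The pads swing forward as they close: fully open they stand 13 mm farther back than shut.
Start: joints at [-85.617, 21.807, 74.336, -0, 83.858, -12.336], TCP at [0.158, -0.527, 0.231] pointing down, gripper open.
Joint ranges: [-178.18, 178.18], [-50.72, 133.34], [12.68, 142.11], [-81.47, 261.47], [9.98, 163.14], [-165.26, 165.26]. Speed limits (degrees/s): [136.94, 136.94, 180, 180, 180, 180].

INTERFACE

Orientations are given as a 3x3 rotation matrix whose columns are the frame's x, y, z axes.
In Python, from rig import sensors, cams, env gives the robot as it stands.
- The arm moves only by the shell command python3 -m crank 'ROWS' [FORCE]. ROWS is a JSON object of lists of equal length, an entry for each row: "hand": the closure in counts, from 0 (fully open) to 255 (shut); "translation": the shift along the tool's x, y, z in m, a list of three; "dr": the turn, a rotation vector about the tool's x, y, z in rad, a list of three. A call has 1 to 5 rows; each row is the pose to reach, as a shift and turn from the pose commanded when the call began, along the tool's axes at that moment; what a row does not reach only later rows make up. A row lasts 1/10 s, in which the tool goes at most 50 mm and 8.59 degrees, less where a joint would pass 70% of its speed; a pose out of reach is approached as far as the arm can. A call with a gripper value outside its range is refused whole. The fingers move at their own pace and stop on an object; FORCE is the grip in N (left out, the last holds). Time passes only in rows, so rows that repeat a pose let the fingers close. It gives the time, the measured TCP pose, the force and the opening at its end, in the units of the state.
- sensors.observe(): the state, without advancing time (a new reading comes with each control period).
- cams.get_image(name): name is "scene" or "top" or "wrist"; returns (picture, depth): 400x640x3 uint8, blue, green, red; 400x640 float32, m along the optical axis (not along the pixel's ray), 0 where there is no reading.
- cams.calibration(name): a dict with "vertical_fov" (degrees; the focal length in pixels is half the picture's height over the tangent of half this angle, whatever the lens; pixels are square), "cx", "cy" (the principal point, pixels), "distortion" ([k1, k2, p1, p2, k3] as OpenCV has them; the pictures are not rectified), "extrinsics" (4x4, takes a point from camera to world coordinates). Camera axes: x right, y down, z forward; pixel columns grow to the right and rows downward; lengths in m; the calibration is good to about 2 mm. A picture is of the moment at which its call begins: read the wrist's pose just before it. calibration takes no time and is no camera call; for the wrist camera it gives the pose at the moment of the call.
- env.close_job(): hands the job in, once; it reports no verdict.
The state is a dict: "time_s": time; "q": joint angles; "qvel": joint speeds; "joint_efforts": joint torques, N m; "position": TCP position; "tool_rot": TCP orientation; "ft_force": force on the tool from outside, world axes, zero at the start; "wrist_torque": the same for the moment, N m; "grip_width": finger opening in m.
Only numpy, scipy, OpenCV 4.12 (cv2) and the standard library are available. Lean on these libraries where they do the work, as an engineer would, in place of code of your own. Each camera call takes 0.05 s, during which the arm holds its last target. There are 200 camera calls.

TASK

Lock the lid of the plywood bench chest: hold the red plate of the spring catch down with one fingertip and, keeping it down, push the brass bolt by its black knob with the other finger until it is fully home in the keeper on the lid, then let the catch spring back up so that its tooth locks the bolt. This is a pushing job: keep the lid shut, and leave the loupe, graver, jar and pliers where they are.

Things in the scene. Friction and masses are not known exactly. Their poses are not given: they have to be found in the camera images.
- chest: plywood chest, aluminium corners, fixed to the desk, 280 (x) x 360 (y) x 90 mm high, turned either way by up to 0.4 rad. Origin: centre of its underside. Its x points from the front deck to the lid, y to the left, z up. The front half of its top is a fixed deck, 90 mm high, that carries the bolt set; the rear half is the lid, as high
- bolt_set (a point): on the deck (90 mm above the desk), under the bolt's middle line; axes as the chest's. Measured from it: bolt bar along y = 0, 16 mm wide, slides to +x, top 14 mm up; steel guide straps over it, tops 17.5 mm up; catch hinge tube and lugs at y = 17 to 27, x = -65 to 41, tops 22 mm up. Nothing else fixed here is higher, but for the keeper's bridge on the lid (18.5)
- bolt (a joint): travel of the bolt in m: 0 = drawn back (open), 0.028 = fully home in the keeper on the lid, at its stop. Friction about 1.5 N. Starts at 0 to 0.0015, the catch's tooth in the bolt's front notch with 2 mm play. A second notch comes under the tooth only when the bolt is fully home (within 2 mm)
- bolt_knob (a point): centre of the top of the black upright knob on the brass bolt, a cylinder 16 mm thick and 30 mm tall: 104 to 134 mm above the desk. Moves with the bolt. Behind it (chest's -x) there are only the bar and a strap, up to 107.5 mm above the desk, so a fingertip fits behind the knob above them
- catch (a joint): angle of the spring catch in rad: 0 = up (tooth down in the bolt's notch), 0.44 = plate pressed fully down, at its stop. The bolt is free above about 0.30. Spring: about 2 N at the plate's middle to begin, 5.5 N fully down; it comes up by itself when let go, if a notch is under the tooth
- catch_plate (a point): centre of the upper face of the red plate, 78 mm along the bolt (chest's x) by 34 mm, hinged on its inner edge. Up, it slopes, outer edge highest, this point 121 mm above the desk. Pressed fully down it lies level, face 112 mm above the desk, this point then 44 mm from the bolt's line in the chest's +y, face reaching from 24 to 58 mm; a fingertip can slide along it
- lid (a joint): opening angle of the lid in rad, 0 = shut, as it starts and must stay; hinged on the chest's far (+x) edge. It carries the steel keeper and, at y = 90 to 150 mm, a bow handle 27 mm high
- loupe: black watchmaker's loupe, 33 mm across, 32 mm tall, standing loose on the deck left of the catch. Origin: centre of its underside
- graver: wood-handled graver 110 mm long and 22 mm high, lying loose on the deck right of the bolt. Origin: under its middle; x along the blade
- jar: glass jar with a green cap, 52 mm across, 50 mm tall, standing on the desk right of the chest. Origin: centre of its underside
- pliers: yellow-handled pliers, 145 mm long, 12 mm high, lying on the desk left of the chest. Origin: underside, near the joint; x towards the jaws

How it is judged:
By the outcome, as a careful person would: the job done as asked, in the order asked, and still so for the second after the job is handed in, with the robot touching nothing.
It also fails if it takes over 32 s, if anything falls off the work surface, if the arm or the gripper's body presses on something with over 40 N, if the wrist force passes 120 N, or if a joint passes its speed limit or range.

## Working session

There is one attempt and no reset: what is moved stays moved. The work goes in short steps, Python scripts to look and compute and a shell command to move; the robot and the scene stay as the last step left them, time stands still between calls to the robot, and variables do not carry over. Pictures are saved under pics/ and viewed, about 8 in all and at most 12, crops included, and the job is handed in when it is done.

```bash
mkdir -p pics; ls; cat > h.py <<'E'
import numpy as np, cv2
from rig import sensors, cams, env
def grab(n):
    c=cams.calibration(n); im,d=cams.get_image(n); return im,d,c
def pts(d,c,uv):
    uv=np.asarray(uv,float).reshape(-1,2); f=200/np.tan(np.radians(c["vertical_fov"])/2)
    K=np.array([[f,0,c["cx"]],[0,f,c["cy"]],[0,0,1]])
    n=cv2.undistortPoints(uv.reshape(-1,1,2),K,np.array(c["distortion"])).reshape(-1,2)
    z=d[uv[:,1].astype(int),uv[:,0].astype(int)]
    P=np.c_[n*z[:,None],z]; T=np.array(c["extrinsics"]); return P@T[:3,:3].T+T[:3,3]
def cloud(d,c):
    v,u=np.mgrid[0:400,0:640]; return pts(d,c,np.c_[u.ravel(),v.ravel()]).reshape(400,640,3)
E
python3 - <<'E'
from h import *
for n in("top","scene"):
    im,d,c=grab(n); cv2.imwrite(f"pics/{n}0.png",im); np.savez(f"{n}0.npz",im=im,d=d,P=cloud(d,c))
    print(n,np.array(c["extrinsics"]).round(3).tolist(),c["vertical_fov"],(d==0).mean())
s=sensors.observe(); print(s["time_s"],s["position"],np.array(s["tool_rot"]).round(3).tolist(),s["ft_force"],s["grip_width"])
E
```

```text
pics
top [[0.028, -0.981, 0.191, 0.399], [-1.0, -0.03, -0.008, 0.052], [0.014, -0.191, -0.981, 1.163], [0.0, 0.0, 0.0, 1.0]] 46.27538108674823 0.00404296875
scene [[-0.776, 0.5, -0.385, 0.972], [0.631, 0.622, -0.464, 0.516], [0.007, -0.603, -0.798, 0.915], [0.0, 0.0, 0.0, 1.0]] 50.95171944178405 0.00418359375
0.1 [ 0.15819306 -0.52649398  0.2307815 ] [[-0.0, 0.288, -0.958], [0.001, -0.958, -0.288], [-1.0, -0.001, -0.0]] [-0.20327353  0.28735713 -0.83348653] 0.08547964077812797
```

View pics/top0.png

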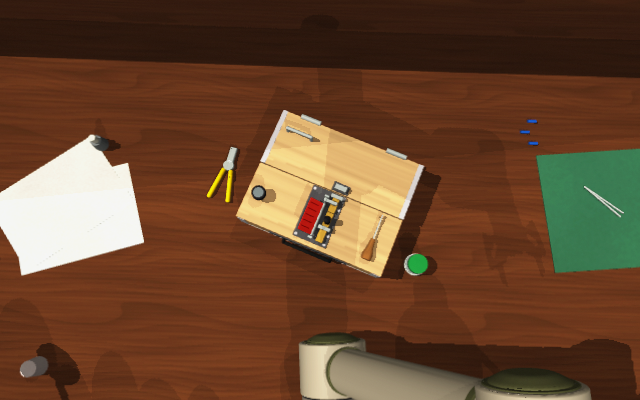

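View pics/scene0.png

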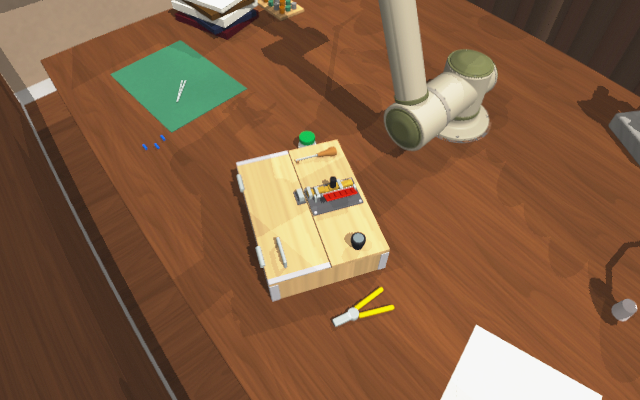

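The top view shows the red plate at about (311,216), the knob at about (327,219) and the lid seam running from (262,162) to (402,218). The scene view agrees, with the plate at (340,196) and the knob at (333,182).

```bash
python3 - <<'E'
from h import *
W={}
for n in("top","scene"):
    z=np.load(n+"0.npz"); im=z["im"].astype(int);P=z["P"]
    B,G,R=im[...,0],im[...,1],im[...,2]; Z=P[...,2]
    near=(abs(P[...,0]-.45)<.25)&(abs(P[...,1]-.06)<.25)
    # chest top
    m=near&(Z>.082)&(Z<.098)&(R>120)&(G>90)
    r=cv2.minAreaRect(P[m][:,:2].astype(np.float32)*1000); print(n,"top",r,Z[m].mean())
    red=near&(R>110)&(G<50)&(B<50)&(Z>.1)&(Z<.14); q=P[red]; rr=cv2.minAreaRect(q[:,:2].astype(np.float32)*1000); print("red",red.sum(),q.mean(0).round(4),np.median(q,0).round(4),rr)
    W[n]=(P,im,q)
    c=q.mean(0)
    k=(np.hypot(P[...,0]-c[0],P[...,1]-c[1])<.08)&(Z>.118)&(im.max(2)<70)
    v,u=np.nonzero(k);q=P[k];print("knob",k.sum(),np.c_[u,v,(q*1000).round()].tolist()[:40], q.mean(0).round(4) if len(q) else "")
    x0,x1=np.nonzero(red)[1].min()-30,np.nonzero(red)[1].max()+40;y0,y1=np.nonzero(red)[0].min()-30,np.nonzero(red)[0].max()+30
    print(x0,y0); cv2.imwrite(f"pics/{n}c.png",cv2.resize(z["im"][y0:y1,x0:x1],None,fx=5,fy=5,interpolation=cv2.INTER_CUBIC))
E
```

```text
top top ((621.3223876953125, 33.22944641113281), (362.01324462890625, 280.4712829589844), 69.01625061035156) 0.09024871307207637
red 462 [0.5554 0.0781 0.1204] [0.5554 0.0781 0.1205] ((555.6616821289062, 78.3047103881836), (30.080699920654297, 77.51715850830078), 69.09545135498047)
knob 41 [[325.0, 216.0, 553.0, 44.0, 133.0], [326.0, 216.0, 553.0, 42.0, 135.0], [327.0, 216.0, 553.0, 40.0, 136.0], [328.0, 216.0, 553.0, 37.0, 134.0], [324.0, 217.0, 551.0, 46.0, 130.0], [326.0, 217.0, 550.0, 42.0, 135.0], [327.0, 217.0, 551.0, 40.0, 132.0], [328.0, 217.0, 551.0, 37.0, 135.0], [329.0, 217.0, 551.0, 35.0, 131.0], [324.0, 218.0, 548.0, 46.0, 133.0], [325.0, 218.0, 549.0, 44.0, 133.0], [326.0, 218.0, 549.0, 42.0, 133.0], [327.0, 218.0, 548.0, 40.0, 136.0], [328.0, 218.0, 549.0, 37.0, 132.0], [329.0, 218.0, 549.0, 35.0, 135.0], [330.0, 218.0, 549.0, 33.0, 135.0], [324.0, 219.0, 546.0, 46.0, 133.0], [325.0, 219.0, 546.0, 44.0, 137.0], [326.0, 219.0, 546.0, 42.0, 136.0], [327.0, 219.0, 546.0, 39.0, 136.0], [328.0, 219.0, 546.0, 37.0, 136.0], [329.0, 219.0, 546.0, 35.0, 133.0], [330.0, 219.0, 5
[... 1547 characters left out ...]
 549.0, 45.0, 133.0], [334.0, 180.0, 546.0, 45.0, 130.0], [335.0, 180.0, 545.0, 47.0, 132.0], [331.0, 181.0, 553.0, 42.0, 129.0], [332.0, 181.0, 552.0, 44.0, 131.0], [333.0, 181.0, 548.0, 44.0, 128.0], [334.0, 181.0, 548.0, 47.0, 130.0], [335.0, 181.0, 544.0, 46.0, 127.0], [330.0, 182.0, 553.0, 38.0, 122.0], [331.0, 182.0, 553.0, 42.0, 125.0], [332.0, 182.0, 550.0, 43.0, 124.0], [333.0, 182.0, 549.0, 45.0, 126.0], [334.0, 182.0, 547.0, 46.0, 125.0], [335.0, 182.0, 544.0, 46.0, 123.0], [330.0, 183.0, 553.0, 38.0, 118.0], [331.0, 183.0, 553.0, 42.0, 122.0], [332.0, 183.0, 551.0, 43.0, 121.0], [333.0, 183.0, 548.0, 44.0, 119.0], [334.0, 183.0, 547.0, 47.0, 122.0]] [0.548  0.0423 0.1291]
294 158
```

View pics/topc.png

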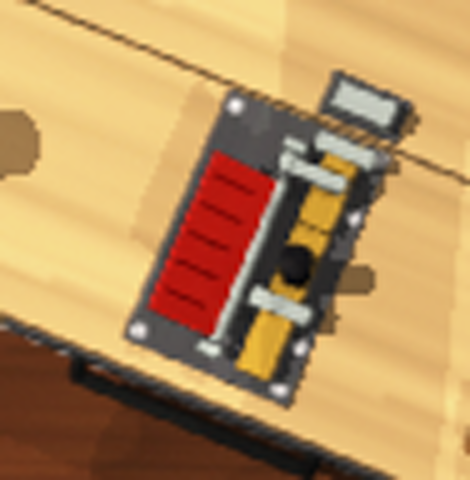

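```bash
python3 -m crank '{"hand":[160,160,160,160,160],"translation":[[0,-0.033,-0.037],[0,-0.066,-0.075],[0,-0.099,-0.112],[0,-0.132,-0.150],[0,-0.165,-0.187]],"dr":[[0.13,0,0],[0.26,0,0],[0.39,0,0],[0.52,0,0],[0.656,0,0]]}' 20; python3 - <<'E'
from h import *
T=np.array([.529,.0712,.185])
s=sensors.observe();R=np.array(s["tool_rot"]);print(R.round(3).tolist(),R.T@(T-s["position"]),s["q"],np.degrees(np.arctan2(R[1,1],R[0,1])))
E
```

```text
time_s: 0.6
position: [0.289, -0.3154, 0.2312]
tool_rot: [[-0.0, -0.354, -0.935], [0.0, -0.935, 0.354], [-1.0, -0.0, 0.0]]
ft_force: [0.2, -0.8, 0.2]
grip_width: 0.0316
[[-0.0, -0.354, -0.935], [0.0, -0.935, 0.354], [-1.0, -0.0, 0.0]] [ 0.04634231 -0.44651562 -0.08764323] [-6.34470109e+01  9.47740056e+00  9.20798420e+01  8.95784876e-03
  7.84685389e+01  4.72733403e+01] -110.72214654553434
```

```bash
python3 -m crank '{"hand":[160,160,160,160,160],"translation":[[0,-0.049,-0.0095],[0,-0.098,-0.019],[0,-0.147,-0.0285],[0,-0.196,-0.038],[0,-0.245,-0.048]],"dr":[[0,0,0],[0,0,0],[0,0,0],[0,0,0],[0.004,0,0]]}'; python3 -m crank '{"hand":[160,160,160,160,160],"translation":[[0,-0.048,-0.0095],[0.01,-0.096,-0.019],[0.02,-0.14,-0.0285],[0.03,-0.18,-0.038],[0.035,-0.19,-0.038]],"dr":[[0,0,0],[0,0,0],[0,0,0],[0,0,0],[0,0,0]]}'; python3 - <<'E'
from h import *
s=sensors.observe();R=np.array(s["tool_rot"])
T=np.array([.529,.0712,.165])
print(R.T@(T-s["position"]),s["q"],np.degrees(np.arctan2(R[1,1],R[0,1])))
im,d,c=grab("wrist");P=cloud(d,c);np.savez("w1.npz",im=im,d=d,P=P);cv2.imwrite("pics/w1.png",im)
E
```

```text
time_s: 1.1
position: [0.4194, -0.1026, 0.2313]
tool_rot: [[-0.0, -0.353, -0.936], [-0.0, -0.936, 0.353], [-1.0, 0.0, 0.0]]
ft_force: [0.9, -1.1, 0.6]
grip_width: 0.0318
time_s: 1.6
position: [0.5223, 0.0628, 0.1948]
tool_rot: [[-0.002, -0.349, -0.937], [0.001, -0.937, 0.349], [-1.0, -0.0, 0.002]]
ft_force: [0.5, -1.0, 0.2]
grip_width: 0.0315
[ 0.02984021 -0.01019493 -0.00340532] [-6.06508308e+00  2.11852900e+01  8.16860721e+01  3.34879680e-02
  7.72191027e+01  1.04362746e+02] -110.43527075443855
```

View pics/w1.png

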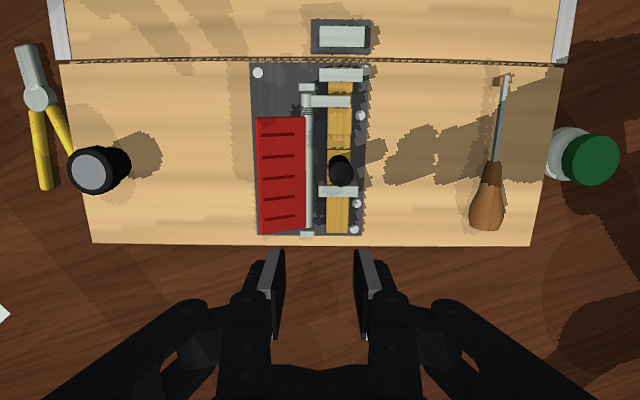

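The wrist view shows the knob top at (340,165) and the plate at (281,175). The fingertips are at (275,253) and (363,253), and their lateral spread matches the plate and the bolt line.

```bash
python3 - <<'E'
from h import *
z=np.load("w1.npz");im=z["im"].astype(int);P=z["P"]
s=sensors.observe();R=np.array(s["tool_rot"]);p=np.array(s["position"])
print(p, s["time_s"])
# lid seam direction, plate rect
red=(im[...,2]>90)&(im[...,1]<50)&(im[...,0]<50)&(P[...,2]>.1)
q=P[red];rr=cv2.minAreaRect(q[:,:2].astype(np.float32)*1000);print("red",rr,q.mean(0))
k=(P[...,2]>.130)&(P[...,2]<.14);v,u=np.nonzero(k);g=(u>320)&(u<365)&(v<200)&(v>140)
kn=P[v[g],u[g]];print("knob",g.sum(),kn.mean(0),kn.min(0),kn.max(0))
a=np.radians(rr[2]);a=a if a>.8 else a+np.pi/2
ey=np.array([np.cos(a),np.sin(a)]);ex=np.array([ey[1],-ey[0]]);K=kn.mean(0)[:2]
print("plate rel knob",ex@(q.mean(0)[:2]-K),ey@(q.mean(0)[:2]-K),"tcp rel knob",ex@(p[:2]-K),ey@(p[:2]-K),np.degrees(a))
for lo,hi in((255,300),(340,385)):
    m=np.zeros(k.shape,bool);m[245:345,lo:hi]=1;m&=(P[...,2]>.15)&(P[...,2]<.3)
    t=(P[m]-p)@R; i=t[:,0].argmax(); f=t[t[:,0]>np.percentile(t[:,0],98)-.006]
    print("tip tool xyz max x",np.percentile(t[:,0],[50,90,98,100]).round(4),f.mean(0).round(4),f.min(0).round(4),f.max(0).round(4))
E
```

```text
[0.52153571 0.06248355 0.19440295] 1.65
red ((561.4840087890625, 73.41334533691406), (37.64494705200195, 92.1491928100586), 63.17271423339844) [0.55761804 0.07586326 0.12033007]
knob 521 [0.54706598 0.03910123 0.13297301] [0.53897631 0.03105671 0.13000951] [0.55488438 0.04703862 0.13544777]
plate rel knob -0.007174445731501118 0.037567539900201286 tcp rel knob -0.03333497028289246 0.00934382576503834 63.17271423339844
tip tool xyz max x [-0.0359 -0.0116 -0.0057  0.    ] [-0.0078 -0.0192 -0.0065] [-0.0117 -0.0285 -0.0129] [ 0.     -0.0158  0.0096]
tip tool xyz max x [-0.036  -0.0115 -0.0053 -0.0003] [-0.0076  0.0187 -0.0068] [-0.0113  0.0153 -0.0128] [-0.0003  0.0283  0.0098]
```

```bash
python3 -m crank '{"hand":[160,160,160,160,160],"translation":[[0.01,-0.0096,-0.005],[0.025,-0.0096,-0.005],[0.04,-0.0096,-0.005],[0.052,-0.0096,-0.005],[0.052,-0.0096,-0.005]],"dr":[[0,0,0],[0,0,0],[0,0,0],[0,0,0],[0,0,0]]}'; python3 -m crank '{"hand":[160],"translation":[[0,0,0]],"dr":[[0,0,0]]}'; cat > rel.py <<'E'
from h import *
s=sensors.observe();p=np.array(s["position"]);K=np.array([.547,.0395]);a=np.radians(69.05)
ey=np.array([np.cos(a),np.sin(a)]);ex=np.array([ey[1],-ey[0]]);R=np.array(s["tool_rot"]);f=np.array(s["ft_force"])
print("t",s["time_s"],"rel x' y' z mm",(1000*np.r_[ex@(p[:2]-K),ey@(p[:2]-K),p[2]]).round(1),"F x'y'z",np.r_[ex@f[:2],ey@f[:2],f[2]].round(2),"az",np.degrees(np.arctan2(R[1,1],R[0,1])).round(2)+180,"tilt",R[2].round(3))
E
python3 rel.py
```

```text
time_s: 2.15
position: [0.5286, 0.066, 0.143]
tool_rot: [[-0.003, -0.354, -0.935], [0.0, -0.935, 0.354], [-1.0, 0.001, 0.003]]
ft_force: [-0.4, 0.1, -0.4]
grip_width: 0.0318
time_s: 2.25
position: [0.5295, 0.0662, 0.1447]
tool_rot: [[0.0, -0.354, -0.935], [-0.0, -0.935, 0.354], [-1.0, 0.0, -0.0]]
ft_force: [0.8, -0.3, 0.1]
grip_width: 0.0319
t 2.25 rel x' y' z mm [-25.9  18.7 144.7] F x'y'z [0.84 0.04 0.08] az 69.3 tilt [-1.  0. -0.]
```

```bash
python3 -m crank '{"hand":[160,160,160],"translation":[[0.0,-0.0038,0.001],[0.009,-0.0038,0.001],[0.016,-0.0038,0.001]],"dr":[[0,0,0],[0,0,0],[0,0,0]]}';python3 -m crank '{"hand":[160],"translation":[[0,0,0]],"dr":[[0,0,0]]}'; python3 rel.py;  python3 - <<'E'
from h import *
im,d,c=grab("scene");cv2.imwrite("pics/s2.png",cv2.resize(im[120:240,260:420],None,fx=5,fy=5,interpolation=cv2.INTER_CUBIC))
E
```

```text
time_s: 2.55
position: [0.5298, 0.071, 0.1279]
tool_rot: [[0.0, -0.352, -0.936], [-0.0, -0.936, 0.352], [-1.0, -0.0, -0.0]]
ft_force: [-0.4, 0.2, -0.2]
grip_width: 0.032
time_s: 2.65
position: [0.5292, 0.071, 0.1271]
tool_rot: [[-0.002, -0.352, -0.936], [0.0, -0.936, 0.352], [-1.0, 0.001, 0.002]]
ft_force: [0.2, 0.4, 0.1]
grip_width: 0.0321
t 2.65 rel x' y' z mm [-27.9  23.1 127.1] F x'y'z [0.09 0.43 0.08] az 69.37 tilt [-1.     0.001  0.002]
```

View pics/s2.png

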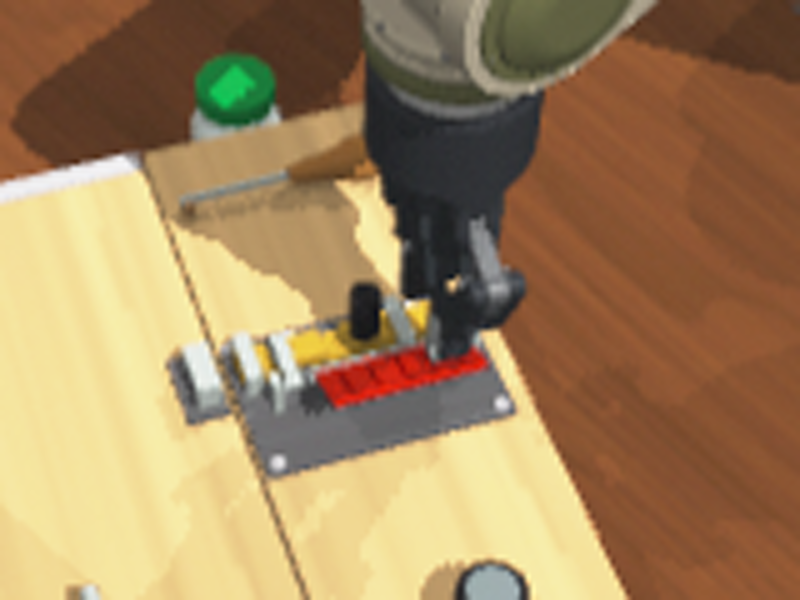

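The crop shows the left fingertip just above the rear of the plate, about (450,350). The other finger is behind the knob, which is at (365,310). Next I descend by feel.

```bash
python3 -m crank '{"hand":[160,160,160],"translation":[[0.003,0,0],[0.006,0,0],[0.008,0,0]],"dr":[[0,0,0],[0,0,0],[0,0,0]]}';python3 -m crank '{"hand":[160],"translation":[[0,0,0]],"dr":[[0,0,0]]}'; python3 rel.py; python3 -m crank '{"hand":[160,160,160],"translation":[[0.002,0,0],[0.004,0,0],[0.004,0,0]],"dr":[[0,0,0],[0,0,0],[0,0,0]]}'; python3 rel.py
```

```text
time_s: 3.0
position: [0.53, 0.071, 0.1203]
tool_rot: [[0.001, -0.352, -0.936], [0.0, -0.936, 0.352], [-1.0, -0.0, -0.0]]
ft_force: [-0.2, 0.0, 2.9]
grip_width: 0.0319
time_s: 3.1
position: [0.53, 0.071, 0.1204]
tool_rot: [[0.0, -0.352, -0.936], [0.0, -0.936, 0.352], [-1.0, -0.0, -0.0]]
ft_force: [0.3, 0.3, 1.9]
grip_width: 0.0321
t 3.1 rel x' y' z mm [-27.2  23.3 120.4] F x'y'z [0.18 0.34 1.94] az 69.37 tilt [-1. -0. -0.]
time_s: 3.4
position: [0.5301, 0.071, 0.1164]
tool_rot: [[0.001, -0.352, -0.936], [0.0, -0.936, 0.352], [-1.0, -0.0, -0.001]]
ft_force: [1.5, 1.1, 3.6]
grip_width: 0.0318
t 3.4 rel x' y' z mm [-27.1  23.4 116.4] F x'y'z [1.01 1.54 3.56] az 69.37 tilt [-1.    -0.    -0.001]
```

```bash
for i in 1 2 3; do python3 -m crank '{"hand":[160,160,160],"translation":[[0.0015,0,0],[0.0015,0,0],[0.0015,0,0]],"dr":[[0,0,0],[0,0,0],[0,0,0]]}' >/dev/null; python3 rel.py; done
```

```text
t 3.7 rel x' y' z mm [-27.1  23.3 115. ] F x'y'z [0.64 2.59 4.95] az 69.37 tilt [-1. -0. -0.]
t 4.0 rel x' y' z mm [-27.2  23.3 113.4] F x'y'z [1.39 3.41 5.35] az 69.37 tilt [-1. -0. -0.]
t 4.3 rel x' y' z mm [-27.2  23.4 112. ] F x'y'z [0.48 3.41 4.41] az 69.37 tilt [-1. -0. -0.]
```

```bash
for i in 1 2 3; do python3 -m crank '{"hand":[160,160,160],"translation":[[0.0015,0,0],[0.0015,0,0],[0.0015,0,0]],"dr":[[0,0,0],[0,0,0],[0,0,0]]}' >/dev/null; python3 rel.py; done; python3 - <<'E'
from h import *
im,d,c=grab("scene");cv2.imwrite("pics/s3.png",cv2.resize(im[140:220,300:400],None,fx=7,fy=7,interpolation=cv2.INTER_CUBIC))
E
```

```text
t 4.6 rel x' y' z mm [-27.2  23.6 111. ] F x'y'z [-0.28  3.59  9.05] az 69.37 tilt [-1.    -0.001 -0.001]
t 4.9 rel x' y' z mm [-27.1  23.7 110.5] F x'y'z [-3.69  2.01 17.91] az 69.38 tilt [-1.    -0.001 -0.002]
t 5.2 rel x' y' z mm [-27.   23.8 110. ] F x'y'z [-6.19  1.6  27.02] az 69.39 tilt [-1.    -0.002 -0.003]
```

View pics/s3.png

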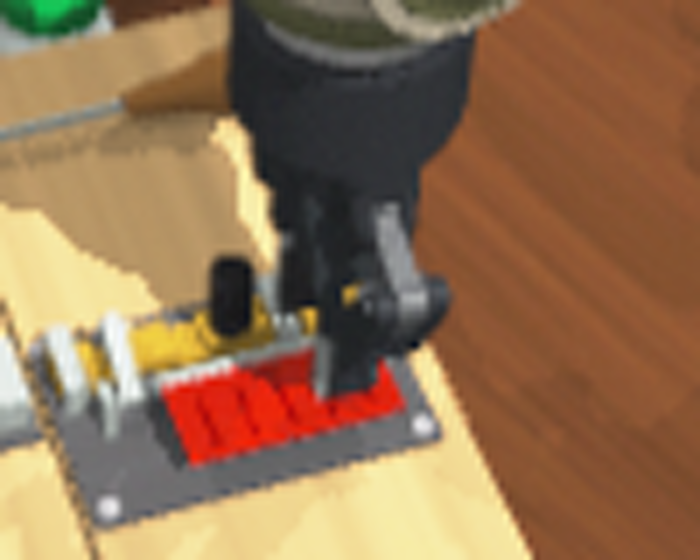

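The plate is level and at its stop, and the knob finger is behind the knob. I'll ease the press to about 12 N and push.

```bash
python3 -m crank '{"hand":[160,160,160,160,160],"translation":[[-0.0023,0,0],[-0.0023,0,-0.003],[-0.0023,0,-0.007],[-0.0023,0,-0.011],[-0.0023,0,-0.015]],"dr":[[0,0,0],[0,0,0],[0,0,0],[0,0,0],[0,0,0]]}'>/dev/null; python3 rel.py;python3 -m crank '{"hand":[160,160,160,160,160],"translation":[[0,0,-0.003],[0,0,-0.006],[0,0,-0.009],[0,0,-0.012],[0,0,-0.012]],"dr":[[0,0,0],[0,0,0],[0,0,0],[0,0,0],[0,0,0]]}'>/dev/null; python3 rel.py
```

```text
t 5.75 rel x' y' z mm [-15.1  23.3 110.6] F x'y'z [-18.02   0.38  23.24] az 69.42 tilt [-1.     0.001  0.006]
t 6.25 rel x' y' z mm [ -2.9  23.3 110.8] F x'y'z [-14.72  -0.92  23.  ] az 69.43 tilt [-1.     0.001  0.005]
```

```bash
python3 -m crank '{"hand":[160,160,160,160],"translation":[[-0.001,0,0],[-0.001,0,-0.003],[-0.001,0,-0.006],[-0.001,0,-0.006]],"dr":[[0,0,0],[0,0,0],[0,0,0],[0,0,0]]}'>/dev/null; python3 rel.py; python3 - <<'E'
from h import *
im,d,c=grab("scene");cv2.imwrite("pics/s4.png",cv2.resize(im[140:220,300:400],None,fx=7,fy=7,interpolation=cv2.INTER_CUBIC))
E
```

```text
t 6.65 rel x' y' z mm [  3.8  23.2 111.1] F x'y'z [-9.54  0.19 15.07] az 69.41 tilt [-1.     0.001  0.004]
```

View pics/s4.png

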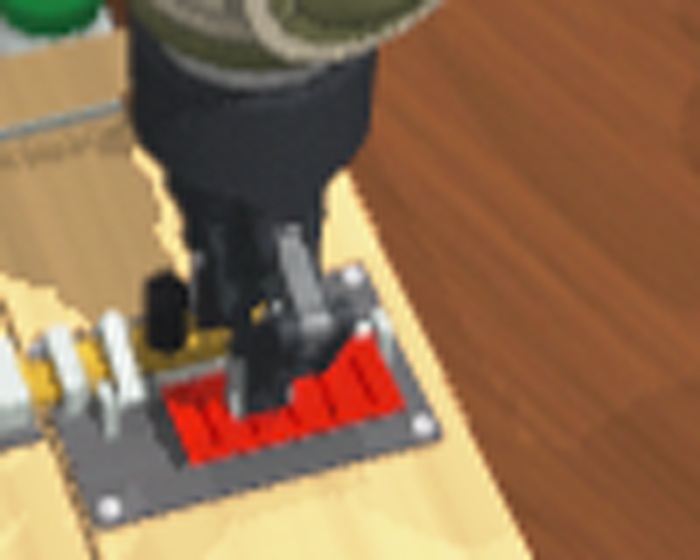

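The plate is still down, and the knob has moved from (232,295) to (167,310), with the bolt entering the keeper. I'll go on in small steps to the stop.

```bash
for i in 1 2; do python3 -m crank '{"hand":[160,160,160],"translation":[[0,0,-0.0015],[0,0,-0.003],[0,0,-0.003]],"dr":[[0,0,0],[0,0,0],[0,0,0]]}' >/dev/null; python3 rel.py; done;  python3 -m crank '{"hand":[160,160],"translation":[[0,0,-0.0015],[0,0,-0.0015]],"dr":[[0,0,0],[0,0,0]]}' >/dev/null; python3 rel.py
```

```text
t 7.0 rel x' y' z mm [  6.7  23.2 111.2] F x'y'z [-10.05  -0.3   14.71] az 69.41 tilt [-1.     0.001  0.004]
t 7.3 rel x' y' z mm [  7.5  23.3 111.1] F x'y'z [-18.91  -0.48  20.36] az 69.41 tilt [-1.     0.001  0.009]
t 7.5 rel x' y' z mm [  7.7  23.3 111.1] F x'y'z [-24.54  -0.78  24.26] az 69.41 tilt [-1.     0.002  0.012]
```

```bash
python3 -m crank '{"hand":[160,160,160,160,160],"translation":[[-0.002,0,0.001],[-0.005,0,0.001],[-0.009,0,0.001],[-0.013,0,0.001],[-0.018,0,0.001]],"dr":[[0,0,0],[0,0,0],[0,0,0],[0,0,0],[0,0,0]]}' >/dev/null; python3 rel.py; python3 -m crank '{"hand":[160,160,160,160,160],"translation":[[-0.003,0,0.003],[-0.02,0,0.006],[-0.04,0,0.006],[-0.06,0,0.02],[-0.06,0,0.06]],"dr":[[0,0,0],[0,0,0],[0,0,0],[0,0,0],[0,0,0]]}' >/dev/null;python3 -m crank '{"hand":[160,160],"translation":[[0,0,0.04],[0,0,0.04]],"dr":[[0,0,0],[0,0,0]]}' >/dev/null; python3 rel.py; python3 - <<'E'
from h import *
im,d,c=grab("wrist");P=cloud(d,c);cv2.imwrite("pics/w5.png",im[:, :])
ey=np.array([np.cos(np.radians(69.05)),np.sin(np.radians(69.05))]);ex=np.array([ey[1],-ey[0]])
K=np.array([.547,.0395])
m=(P[...,2]>.129)&(P[...,2]<.137)&(np.hypot(*(P[...,:2]-(K+.027*ex)).transpose(2,0,1))<.02)
kn=P[m].mean(0);print("knob",m.sum(),kn,"travel",ex@(kn[:2]-K),ey@(kn[:2]-K))
i=im.astype(int);red=(i[...,2]>90)&(i[...,1]<50)&(i[...,0]<50)&(P[...,2]>.1);print("plate",P[red].mean(0),np.percentile(P[red][:,2],[5,95]))
E
```

```text
t 8.0 rel x' y' z mm [  8.1  23.1 125.9] F x'y'z [-8.18  2.32 -6.27] az 69.38 tilt [-1.     0.002  0.012]
t 8.7 rel x' y' z mm [-92.3  22.3 188.3] F x'y'z [-0.08  0.17  0.52] az 69.47 tilt [-1.     0.002  0.003]
knob 783 [0.57163534 0.02968782 0.13284818] travel 0.02651514320785377 -0.0003550762373768744
plate [0.55730852 0.07605854 0.12034773] [0.11301932 0.12573992]
```

View pics/w5.png

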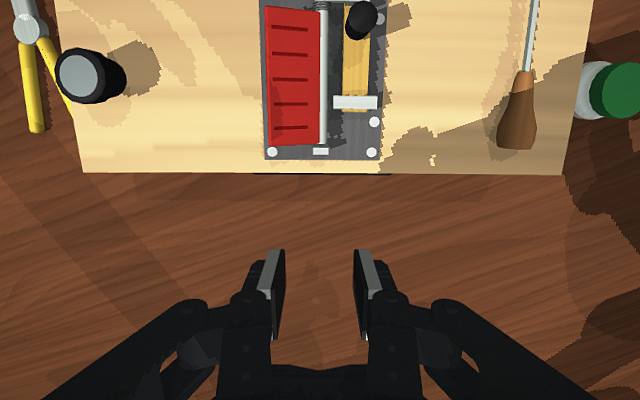

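The plate is back at its starting height (0.1203) and the knob has travelled about 26.5 mm from its start of 0 to 1.5 mm. One last comparison covers the lid and the loose items.

```bash
python3 - <<'E'
from h import *
im,d,c=grab("top");P=cloud(d,c);z=np.load("top0.npz");P0=z["P"]
def red(im,P):
    i=im.astype(int);m=(i[...,2]>110)&(i[...,1]<50)&(i[...,0]<50)&(P[...,2]>.1)&(abs(P[...,0]-.555)<.08);return P[m].mean(0).round(4)
print(red(z["im"],P0),red(im,P))
for n,(u,v,w) in dict(lid=(345,150,12),loupe=(259,192,14),graver=(374,238,24),jar=(416,264,16),pliers=(225,175,28)).items():
    s=np.s_[v-w:v+w,u-w:u+w];print(n,"z diff median mm",1000*np.median(P[s][...,2]-P0[s][...,2]).round(4),"img mean abs diff",np.abs(im[s].astype(int)-z["im"][s]).mean().round(2))
k=(P[...,2]>.129)&(P[...,2]<.138)&(np.hypot(P[...,0]-.572,P[...,1]-.030)<.016);print("knob",P[k].mean(0).round(4))
cv2.imwrite("pics/t6.png",cv2.resize(im[90:300,190:450],None,fx=3,fy=2.8,interpolation=cv2.INTER_CUBIC))
E
```

```text
[0.5554 0.0781 0.1204] [0.5793 0.07   0.1208]
lid z diff median mm 0.1 img mean abs diff 16.91
loupe z diff median mm -0.1 img mean abs diff 3.17
graver z diff median mm -0.0 img mean abs diff 21.4
jar z diff median mm -0.0 img mean abs diff 21.82
pliers z diff median mm 0.0 img mean abs diff 2.28
knob [0.5732 0.031  0.1338]
```

View pics/t6.png

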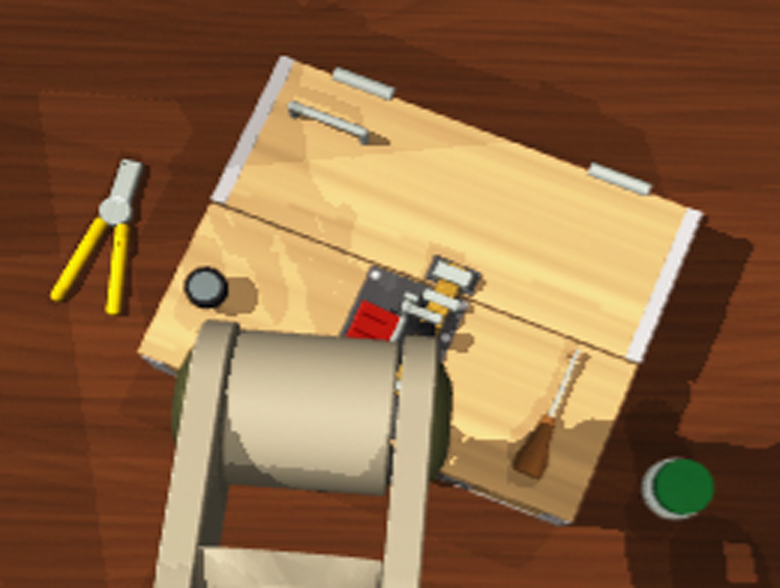

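The view shows the bolt in the keeper at about (450,280), the lid shut and all four loose items in place. The larger image differences at the lid, graver and jar look like arm shadow.

```bash
python3 -c "
from rig import env; print(env.close_job())"
```

```text
the job is handed in; nothing more can be done
None
```

The lid is locked, and I handed the job in at about 9 s of the 32 s allowed. I held the red plate down at its stop with one fingertip and pushed the knob with the other finger until the bolt hit its stop. Then I lifted straight up and backed clear.

**Last checks:**
- **Bolt:** the wrist camera put the knob about 26.5 mm further on. That fits fully home: the bolt started at 0 to 1.5 mm, and the push force rose sharply at the stop. In the last top view the arm hid much of the knob, so that reading (about 27 mm) is weaker.
- **Catch:** the plate is back up at its starting height, 120.3 mm before and after by the wrist camera, so the tooth should be in the notch. I did not try pulling the bolt back to prove it.
- **Lid and loose items:** the lid, loupe, graver, jar and pliers show height changes of 0.1 mm or less, and all are in place in the last picture. Image differences at the lid, graver and jar look like the arm's shadow.
- **Force:** pressing the plate reached about 27 N at first, more than needed. I eased it before and during the push; it was 15 to 24 N while pushing. All of these are well under the limits.

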